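# Sort the craft bits back to their places

### The job

Tidy the craft counter: lay both clothes pegs flat in the shallow wooden tray, neither on top of the other, stand each bead jar upright in the tray of its own colour, and stand the stapler in the middle of the orange mat, in line with the mat's long sides. Keep the glass jars upright all the while, and leave the yellow cup standing where it is.

Things in the scene. Friction and masses are not known exactly. Their poses are not given: they have to be found in the camera images.
- peg_pale: Pale natural wooden clothes peg lying on its side, 70 long (its x) x 13 wide (its y, the way to pinch it) x 12 high, about 14 g; origin at the centre of its underside. It belongs in the peg tray. Sizes in mm.
- peg_green: Green-painted wooden clothes peg lying on its side, 70 long (its x) x 13 wide (its y, the way to pinch it) x 12 high, about 14 g; origin at the centre of its underside. It belongs in the peg tray. Sizes in mm.
- jar_red: Red-beaded, red-lidded glass bead jar with screw lid, standing upright, round, 38 across (lid 39), 55 high, about 90 g; lid fills the top 13; origin at the centre of its underside, z up. It belongs in the red tray. Sizes in mm.
- jar_blue: Blue-beaded, blue-lidded glass bead jar with screw lid, standing upright, round, 38 across (lid 39), 55 high, about 90 g; lid fills the top 13; origin at the centre of its underside, z up. It belongs in the blue tray. Sizes in mm.
- stapler: Small chrome stapler standing on its black base: base 95 long (its x) x 28 wide (its y), 7 high; chrome top arm 93 x 22, from 20 to 36 above the counter, pinched across its 22 (along y); narrower (16) between; about 160 g; origin at the centre of its underside, z up. Sizes in mm.
- cup: Yellow cup without handle, empty, loose, 62 across the rim, 75 high; origin at the centre of its underside, z up. A bystander: leave it standing where it is. Sizes in mm.
- peg_tray: Shallow square brown wooden tray, 98 x 98 outside, 8 high, rim 3 thick (inside 92 x 92), floor 3 thick, so its rim stands only 5 above its floor; takes both pegs side by side; does not move; origin at the centre of its underside, z up, x and y along its sides. Sizes in mm.
- tray_red: Red plastic tray, 72 x 72 outside, 14 high, walls 4 thick (inside 64 x 64), floor 4 thick so a thing in it stands 4 above the counter; does not move; origin at the centre of its underside, z up, x and y along its sides. Sizes in mm.
- tray_blue: Blue plastic tray, 72 x 72 outside, 14 high, walls 4 thick (inside 64 x 64), floor 4 thick so a thing in it stands 4 above the counter; does not move; origin at the centre of its underside, z up, x and y along its sides. Sizes in mm.
- mat: Small orange silicone cutting mat with thin white lines across it, 130 long (its x) x 70 wide (its y), 3 thick, stuck to the counter; origin at the centre of its underside, z up. Sizes in mm.

How it is judged:
By the outcome, as a careful person would: the job done as asked, in the order asked, and still so for the second after the job is handed in, with the robot touching nothing.
It also fails if it takes over 138 s, if anything falls off the work surface, if the arm or the gripper's body presses on something with over 40 N, if the wrist force passes 120 N, or if a joint passes its speed limit or range.

### The arm

A 6-joint arm with a two-finger parallel gripper is mounted at the origin on the work surface. World frame = base frame: x ahead of the robot, y to its left, z up, the work surface at z = 0. Lengths are in m, angles in rad, forces in N, time in s.
With the tool pointing down it reaches from about 0.25 to 0.725 m from the base axis. Payload 4 kg.
Tool frame: the origin (TCP) lies midway between the tips of the shut fingers; the grasp point (between the pads) lies 19 mm behind it (manip.grip_depth is the z of the grasp point in the tool frame, in m); z points along the fingers, x is the direction in which the jaws open and shut, and the axes are right-handed (so a half turn about z gives the same grasp; the last joint's range is limited). The gripper opens to 85 mm and grips with 20 to 120 N. Pads are 22 mm wide; open, the fingers measure 114 mm over their backs; the gripper's body (76 mm by 85 mm) begins 54 mm behind the grasp point. The pads swing forward as they close: fully open they stand 13 mm farther back than shut.
Start: joints at [-1.11, 0.241, 0.005, 1.335, 0, 1.571], TCP at [0.222, -0.448, 0.231] pointing down, gripper open.
Joint ranges: [-2.72, 2.72], [-1.05, 1.87], [-1.09, 1.28], [-1.99, 2.15], [-1.42, 1.44], [-3.14, 3.14]. Speed limits (rad/s): [2.79, 2.79, 3.14, 3.14, 3.14, 3.14].

### API

Orientations are given as a unit quaternion [w, x, y, z].
In Python, from rig import get_obs, optics, manip gives the robot as it stands. The module is installed in compiled form; this text tells all that it offers.
- The arm moves only by the shell command python3 -m pendant 'ROWS' [FORCE]. ROWS is JSON, a list of rows, each an object with "offset": the shift along the tool's x, y, z in m, a list of three; "turn": the turn, a rotation vector about the tool's x, y, z in rad, a list of three; "grip": the closure, from -1 (fully open) to 1 (shut), so that 0 is half open. A call has 1 to 12 rows; each row is the pose to reach, as a shift and turn from the pose commanded when the call began, along the tool's axes at that moment; what a row does not reach only later rows make up. A row lasts 1/12 s, in which the tool goes at most 41.7 mm and 7.16 degrees, less where a joint would pass 70% of its speed; a pose out of reach is approached as far as the arm can. A call with a gripper value outside its range is refused whole. The fingers move at their own pace and stop on an object; FORCE is the grip in N (left out, the last holds). Time passes only in rows, so rows that repeat a pose let the fingers close. It gives the time, the measured TCP pose, the force and the opening at its end, in the units of the state.
- get_obs(): the state, without advancing time (a new reading comes with each control period).
- optics.read_camera(name): name is "side" or "top" or "wrist"; returns a dict with "image" (480x640x3 uint8, red, green, blue), "fx", "fy", "cx", "cy" (pixels), "k1" (the pictures are not rectified: a ray, as slopes to the right and down, at radius r is drawn at 1 + k1 r^2 times it, then the intrinsics apply), "xyz" and "attitude" of the camera in the world; the wrist camera has in their place "T_tool_cam" (4x4, takes a point from camera to tool coordinates, whose origin is the TCP and whose axes are the tool frame's). Camera axes: x right, y down, z forward; pixel columns grow to the right and rows downward; lengths in m; the calibration is good to about 2 mm. A picture is of the moment at which its call begins: read the wrist's pose just before it. There is no depth.
- manip.sign_off(): hands the job in, once; it reports no verdict.
The state is a dict: "clock": time; "q": joint angles; "joint_vel": joint speeds; "joint_torque": joint torques, N m; "eef_pos": TCP position; "eef_rot": TCP orientation; "ft_force": force on the tool from outside, world axes, zero at the start; "moment": the same for the moment, N m; "width": finger opening in m.
Only numpy, scipy, OpenCV 4.12 (cv2) and the standard library are available. Lean on these libraries where they do the work, as an engineer would, in place of code of your own. Each camera call takes 0.05 s, during which the arm holds its last target. There are 200 camera calls.

## Working session

There is one attempt and no reset: what is moved stays moved. The work goes in short steps, Python scripts to look and compute and a shell command to move; the robot and the scene stay as the last step left them, time stands still between calls to the robot, and variables do not carry over. Pictures are saved under pics/ and viewed, about 12 in all and at most 16, crops included, and the job is handed in when it is done.

```bash
mkdir -p pics; cat > h.py <<'E'
import numpy as np, cv2
from rig import get_obs, optics, manip
from scipy.spatial.transform import Rotation as R
def rot(q): return R.from_quat([q[1],q[2],q[3],q[0]]).as_matrix()
def cam(name):
    o=get_obs(); c=optics.read_camera(name)
    if name=="wrist":
        T=np.eye(4);T[:3,:3]=rot(o["eef_rot"]);T[:3,3]=o["eef_pos"];c["M"]=T@np.array(c["T_tool_cam"])
    else:
        M=np.eye(4);a=np.array(c["attitude"]);M[:3,:3]=rot(a) if a.size==4 else a;M[:3,3]=c["xyz"];c["M"]=M
    return c
def save(c,n): cv2.imwrite("pics/"+n,cv2.cvtColor(c["image"],cv2.COLOR_RGB2BGR))
def ray(c,uv):
    uv=np.atleast_2d(np.array(uv,float)); K=np.array([[c["fx"],0,c["cx"]],[0,c["fy"],c["cy"]],[0,0,1.]])
    p=cv2.undistortPoints(uv[:,None],K,np.array([c["k1"],0,0,0,0.]))[:,0]
    d=np.c_[p,np.ones(len(p))]@c["M"][:3,:3].T
    return c["M"][:3,3],d
def onz(c,uv,z):
    o,d=ray(c,uv); return o+d*((z-o[2])/d[:,2])[:,None]
E
python3 - <<'E'
from h import *
o=get_obs(); print(o["clock"],o["eef_pos"],o["eef_rot"],o["width"],manip.grip_depth)
for n in("top","side","wrist"):
    c=cam(n);save(c,n+"0.png");print(n,c["M"].round(3).tolist(),c["fx"],c["k1"])
print(np.round(optics.read_camera("wrist")["T_tool_cam"],4).tolist())
E
```

```text
0.0 [ 0.22203844 -0.44728599  0.23039124] [-5.55085595e-04  8.49895838e-01 -5.26949643e-01 -9.10720580e-04] 0.08573039836841226 -0.0187
top [[-0.022, -0.998, 0.053, 0.457], [-1.0, 0.022, -0.006, 0.001], [0.005, -0.053, -0.999, 1.013], [0.0, 0.0, 0.0, 1.0]] 434.3268214153958 0.014288019502559155
side [[-0.822, -0.352, 0.448, 0.019], [-0.569, 0.475, -0.672, 0.73], [0.024, -0.807, -0.59, 0.684], [0.0, 0.0, 0.0, 1.0]] 516.818073248062 0.038509144491441806
wrist [[0.444, -0.853, -0.274, 0.293], [-0.896, -0.423, -0.135, -0.413], [-0.001, 0.305, -0.952, 0.372], [0.0, 0.0, 0.0, 1.0]] 352.82353494043684 -0.01219208312029376
[[1.0, -0.001, 0.0011, 0.0005], [0.0006, 0.9522, 0.3054, -0.0783], [-0.0013, -0.3054, 0.9522, -0.1413], [0.0, 0.0, 0.0, 1.0]]
```

View pics/top0.png

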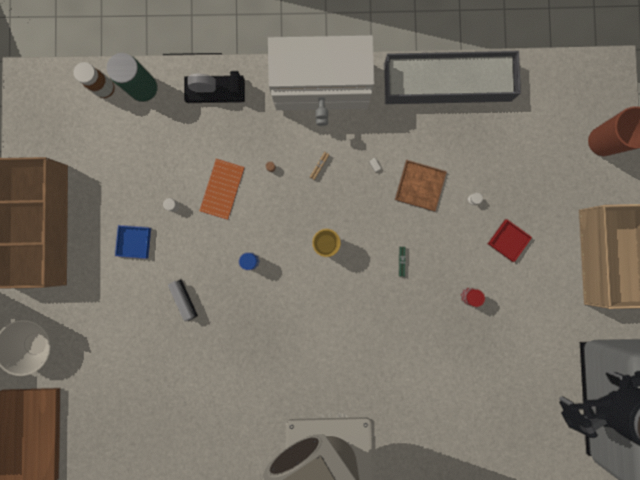

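View pics/side0.png

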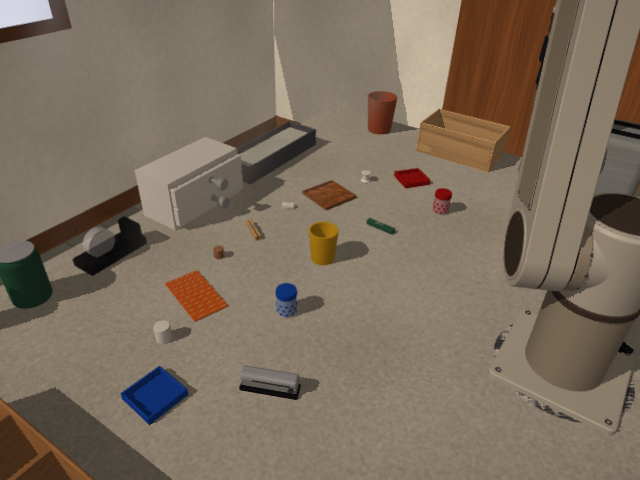

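Top view: pale peg (319,166), green peg (403,262), peg tray (421,186), red jar (474,298), red tray (510,241), blue jar (249,261), blue tray (134,242), stapler (183,300), mat (222,189), cup (326,243). The side view agrees. I'll measure these by masks.

```bash
cat >> h.py <<'E'
def maskat(c,name,seed,win):
    hsv=cv2.cvtColor(c["image"],cv2.COLOR_RGB2HSV).astype(int);H,S,V=hsv[...,0],hsv[...,1],hsv[...,2]
    m={"red":((H<6)|(H>172))&(S>140)&(V>60),"blue":(H>105)&(H<125)&(S>130)&(V>40),"orange":(H>3)&(H<16)&(S>150)&(V>120),
       "brown":(H>2)&(H<18)&(S>90)&(V>60),"pale":(H>8)&(H<25)&(S>70)&(V>110),"green":(H>60)&(H<95)&(S>70),"yellow":(H>18)&(H<30)&(S>150)}[name]
    m=m.astype(np.uint8); x,y=seed; w=np.zeros_like(m); w[max(0,y-win):y+win,max(0,x-win):x+win]=1; m*=w
    m=cv2.morphologyEx(m,cv2.MORPH_CLOSE,np.ones((5,5),np.uint8))
    cs=cv2.findContours(m,cv2.RETR_EXTERNAL,cv2.CHAIN_APPROX_NONE)[0]
    return max(cs,key=cv2.contourArea)[:,0].astype(float)
def rect(P):
    "P Nx3 -> centre, long-axis angle deg, sizes mm"
    (x,y),(a,b),t=cv2.minAreaRect((P[:,:2]*1000).astype(np.float32))
    if a<b: a,b,t=b,a,t+90
    return np.round([x,y],1),round((t+90)%180-90,1),round(a,1),round(b,1)
E
python3 - <<'E'
from h import *
c=cam("top")
for n,col,s,w,z in [("palepeg","pale",(319,166),22,.012),("greenpeg","green",(403,262),25,.012),("pegtray","brown",(421,186),40,.008),
 ("redtray","red",(510,241),32,.014),("bluetray","blue",(134,242),30,.014),("redjar","red",(475,298),18,.055),("bluejar","blue",(249,261),18,.055),("mat","orange",(222,189),45,.003),("cup","yellow",(326,243),22,.075)]:
    k=maskat(c,col,s,w);print(n,rect(onz(c,k,z)))
print(onz(c,[[172,281],[184,279],[185,320],[196,318]],.036).round(3).tolist())
E
```

```text
palepeg (array([675.2,   9.3]), -31.9, 68.7, 13.2)
greenpeg (array([ 428.9, -176.5]), -1.8, 25.2, 9.2)
pegtray (array([ 623.6, -226.3]), 72.2, 96.8, 96.6)
redtray (array([ 490.7, -425.4]), 52.5, 72.2, 70.6)
bluetray (array([506.7, 439.8]), 84.3, 72.2, 68.1)
redjar (array([ 364.3, -327.9]), 88.8, 37.3, 34.8)
bluejar (array([456.4, 169.6]), 88.7, 35.2, 30.7)
mat (array([626.6, 238. ]), -18.1, 125.6, 66.5)
cup (array([492.5,  -3.9]), -1.3, 54.1, 54.1)
[[0.416, 0.343, 0.036], [0.419, 0.316, 0.036], [0.329, 0.314, 0.036], [0.332, 0.29, 0.036]]
```

```bash
python3 - <<'E'
import cv2
a=cv2.imread("pics/top0.png")
cv2.imwrite("pics/stap.png",cv2.resize(a[260:340,140:240],None,fx=6,fy=6,interpolation=cv2.INTER_CUBIC))
E
```

```text
(no output)
```

View pics/stap.png

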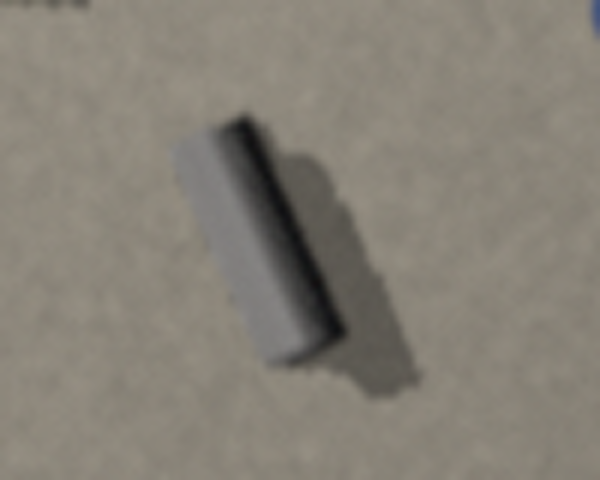

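```bash
cat >> h.py <<'E'
def go(x,y,z,yaw):
    "shift and turn (tool axes) to a tool-down pose with tool x at yaw deg"
    o=get_obs();A=rot(o["eef_rot"]);a=np.radians(yaw)
    B=np.c_[[np.cos(a),np.sin(a),0],[np.sin(a),-np.cos(a),0],[0,0,-1.]]
    t=R.from_matrix(A.T@B).as_rotvec()
    off=A.T@(np.array([x,y,z])-o["eef_pos"])
    print("off",off.round(4).tolist(),"turn",t.round(3).tolist(),"rows>=",round(max(np.linalg.norm(off)/.0417,np.degrees(np.linalg.norm(t))/7.16),1),"w",round(o["width"],4),"t",round(o["clock"],1))
E
python3 - <<'E'
from h import *
c=cam("top")
print(onz(c,[[403,248],[403,277]],.012).round(3).tolist())
go(.428,-.172,.16,-90)
E
```

```text
[[0.478, -0.18, 0.012], [0.412, -0.178, 0.012]]
off [-0.1554, -0.3069, 0.0711] turn [0.0, 0.001, 0.461] rows>= 8.4 w 0.0854 t 0.3
```

```bash
python3 -m pendant '[{"offset":[-0.14,-0.31,0.03],"turn":[0,0,0.461],"grip":-1},{"offset":[-0.14,-0.31,0.03],"turn":[0,0,0.461],"grip":-1},{"offset":[-0.14,-0.31,0.03],"turn":[0,0,0.461],"grip":-1},{"offset":[-0.14,-0.31,0.03],"turn":[0,0,0.461],"grip":-1},{"offset":[-0.14,-0.31,0.03],"turn":[0,0,0.461],"grip":-1},{"offset":[-0.14,-0.31,0.03],"turn":[0,0,0.461],"grip":-1},{"offset":[-0.14,-0.31,0.03],"turn":[0,0,0.461],"grip":-1},{"offset":[-0.14,-0.31,0.03],"turn":[0,0,0.461],"grip":-1},{"offset":[-0.14,-0.31,0.03],"turn":[0,0,0.461],"grip":-1},{"offset":[-0.14,-0.31,0.03],"turn":[0,0,0.461],"grip":-1},{"offset":[-0.14,-0.31,0.03],"turn":[0,0,0.461],"grip":-1},{"offset":[-0.14,-0.31,0.03],"turn":[0,0,0.461],"grip":-1}]'
python3 - <<'E'
from h import *
c=cam("wrist");save(c,"w1.png")
print(get_obs()["q"])
E
```

```text
clock: 1.3
eef_pos: [0.4375, -0.1847, 0.2012]
eef_rot: [0.0, 0.707, -0.707, -0.0]
ft_force: [-0.6, 0.0, -0.3]
width: 0.0852
[-4.00374572e-01  2.07064449e-01 -1.17501583e-01  1.24648931e+00
 -3.95452548e-04  2.74226755e+00]
```

View pics/w1.png

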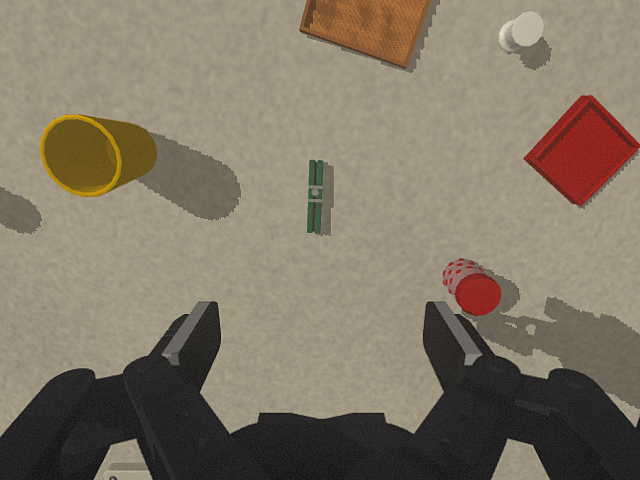

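The wrist view shows the green peg from (315,160) to (314,234), nearly upright in the picture, with the red jar at (477,293).

```bash
python3 - <<'E'
from h import *
c=cam("wrist")
k=maskat(c,"green",(315,197),60);r=rect(onz(c,k,.012));print(r)
P=onz(c,[[316,160],[314,234]],.012);print(P.round(4).tolist(), P.mean(0))
print("redjar",rect(onz(c,maskat(c,"red",(480,293),24),.055)))
p=P.mean(0);go(p[0],p[1],.004,-90)
E
```

```text
(array([ 449. , -178.7]), -2.7, 69.4, 12.2)
[[0.4839, -0.1811, 0.012], [0.4126, -0.1787, 0.012]] [ 0.44822954 -0.1798835   0.012     ]
redjar (array([ 369. , -327.1]), 45.3, 44.7, 37.7)
off [-0.0057, -0.0111, 0.1974] turn [0.0, -0.0, -0.002] rows>= 4.7 w 0.0856 t 1.4
```

```bash
python3 -m pendant '[{"offset":[-0.006,-0.011,0.04],"turn":[0,0,0.045],"grip":-0.2},{"offset":[-0.006,-0.011,0.08],"turn":[0,0,0.045],"grip":-0.2},{"offset":[-0.006,-0.011,0.12],"turn":[0,0,0.045],"grip":-0.2},{"offset":[-0.006,-0.011,0.16],"turn":[0,0,0.045],"grip":-0.2},{"offset":[-0.006,-0.011,0.18],"turn":[0,0,0.045],"grip":-0.2},{"offset":[-0.006,-0.011,0.19],"turn":[0,0,0.045],"grip":-0.2},{"offset":[-0.006,-0.011,0.197],"turn":[0,0,0.045],"grip":-0.2},{"offset":[-0.006,-0.011,0.197],"turn":[0,0,0.045],"grip":-0.2},{"offset":[-0.006,-0.011,0.197],"turn":[0,0,0.045],"grip":0.3},{"offset":[-0.006,-0.011,0.197],"turn":[0,0,0.045],"grip":1},{"offset":[-0.006,-0.011,0.197],"turn":[0,0,0.045],"grip":1},{"offset":[-0.006,-0.011,0.197],"turn":[0,0,0.045],"grip":1}]' 30
python3 -m pendant '[{"offset":[0,0,0],"turn":[0,0,0],"grip":1},{"offset":[0,0,0],"turn":[0,0,0],"grip":1},{"offset":[0,0,0],"turn":[0,0,0],"grip":1},{"offset":[0,0,-0.02],"turn":[0,0,0],"grip":1},{"offset":[0,0,-0.05],"turn":[0,0,0],"grip":1},{"offset":[0,0,-0.08],"turn":[0,0,0],"grip":1},{"offset":[0,0,-0.08],"turn":[0,0,0],"grip":1}]'
python3 - <<'E'
from h import *
# tray slots
a=np.radians(-17.8);ex=np.array([np.cos(a),np.sin(a)])
for s in(-.021,.021):
    p=np.array([.6236,-.2263])+s*ex;print(p);go(p[0],p[1],.085,-17.8)
E
```

```text
clock: 2.4
eef_pos: [0.4502, -0.1792, 0.006]
eef_rot: [0.001, -0.691, 0.723, -0.002]
ft_force: [-0.1, 0.2, 5.4]
width: 0.0117
clock: 2.98
eef_pos: [0.4529, -0.1801, 0.0902]
eef_rot: [0.002, -0.691, 0.723, -0.005]
ft_force: [1.6, -0.2, 0.1]
width: 0.0116
[ 0.60360528 -0.2198804 ]
off [0.0329, -0.1523, 0.0069] turn [-0.007, -0.01, -1.305] rows>= 10.4 w 0.0116 t 3.0
[ 0.64359472 -0.2327196 ]
off [0.044, -0.1928, 0.0074] turn [-0.007, -0.01, -1.305] rows>= 10.4 w 0.0116 t 3.0
```

```bash
python3 -m pendant '[{"offset":[-0.06,-0.15,-0.07],"turn":[0,0,-1.3],"grip":1},{"offset":[-0.06,-0.15,-0.07],"turn":[0,0,-1.3],"grip":1},{"offset":[-0.06,-0.15,-0.07],"turn":[0,0,-1.3],"grip":1},{"offset":[-0.06,-0.15,-0.07],"turn":[0,0,-1.3],"grip":1},{"offset":[-0.06,-0.15,-0.07],"turn":[0,0,-1.3],"grip":1},{"offset":[-0.06,-0.15,-0.07],"turn":[0,0,-1.3],"grip":1},{"offset":[-0.06,-0.15,-0.07],"turn":[0,0,-1.3],"grip":1},{"offset":[-0.06,-0.15,-0.07],"turn":[0,0,-1.3],"grip":1},{"offset":[-0.06,-0.15,-0.07],"turn":[0,0,-1.3],"grip":1},{"offset":[-0.06,-0.15,-0.07],"turn":[0,0,-1.3],"grip":1},{"offset":[-0.06,-0.15,-0.07],"turn":[0,0,-1.3],"grip":1},{"offset":[-0.06,-0.15,-0.07],"turn":[0,0,-1.3],"grip":1}]'
python3 - <<'E'
from h import *
c=cam("wrist");save(c,"w2.png")
u=np.linalg.inv(c["M"])@[.6236,-.2263,.008,1];u=c["fx"]*u[:2]/u[2]+[c["cx"],c["cy"]];print(u)
k=maskat(c,"brown",tuple(u.astype(int)),110);print(cv2.contourArea(k.astype(np.float32)),rect(onz(c,k,.008)))
E
```

```text
clock: 3.98
eef_pos: [0.6013, -0.1253, 0.1542]
eef_rot: [-0.0, 0.988, -0.157, 0.0]
ft_force: [0.2, -0.5, 0.3]
width: 0.0118
[377.8326518  313.67443064]
5916.5 (array([ 631.2, -222. ]), 71.9, 89.5, 88.3)
```

View pics/w2.png

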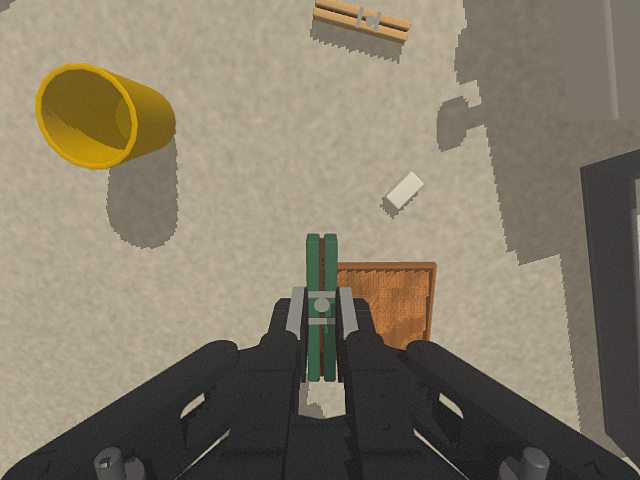

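Green peg held level and in line (321,305). Only the tray's upper right corner at (436,262) is visible, so I'll use it to check the tray.

```bash
python3 - <<'E'
from h import *
c=cam("wrist")
P=onz(c,[[436,262],[345,263],[431,340]],.008);print(P.round(4).tolist())
d=P[0]-P[1];a=np.arctan2(d[1],d[0]);print(np.degrees(a))
d=P[0]-P[2];print(np.degrees(np.arctan2(d[1],d[0]))-90)
a=np.radians(-17.8);ex=np.array([np.cos(a),np.sin(a)]);ey=np.array([-ex[1],ex[0]])
ctr=P[0,:2]-.049*ex-.049*ey;print(ctr)
p=ctr-.021*ex;print(p);go(p[0],p[1],.010,-17.8)
E
```

```text
[[0.6855, -0.193, 0.008], [0.6094, -0.1689, 0.008], [0.6638, -0.2696, 0.008]]
-17.568954192206565
-15.833390812171544
[ 0.623903   -0.22468239]
[ 0.60390828 -0.21826279]
off [0.0315, 0.0875, 0.1443] turn [-0.0, -0.0, -0.007] rows>= 4.1 w 0.012 t 4.1
```

```bash
python3 -m pendant '[{"offset":[0.031,0.087,0],"turn":[0,0,-0.007],"grip":1},{"offset":[0.031,0.087,0],"turn":[0,0,-0.007],"grip":1},{"offset":[0.031,0.087,0.04],"turn":[0,0,-0.007],"grip":1},{"offset":[0.031,0.087,0.08],"turn":[0,0,-0.007],"grip":1},{"offset":[0.031,0.087,0.11],"turn":[0,0,-0.007],"grip":1},{"offset":[0.031,0.087,0.13],"turn":[0,0,-0.007],"grip":1},{"offset":[0.031,0.087,0.14],"turn":[0,0,-0.007],"grip":1},{"offset":[0.031,0.087,0.144],"turn":[0,0,-0.007],"grip":1},{"offset":[0.031,0.087,0.144],"turn":[0,0,-0.007],"grip":1},{"offset":[0.031,0.087,0.144],"turn":[0,0,-0.007],"grip":1}]'
python3 -m pendant '[{"offset":[0,0,0],"turn":[0,0,0],"grip":0.55},{"offset":[0,0,0],"turn":[0,0,0],"grip":0.55},{"offset":[0,0,0],"turn":[0,0,0],"grip":0.55},{"offset":[0,0,0],"turn":[0,0,0],"grip":0.55},{"offset":[0,0,-0.02],"turn":[0,0,0],"grip":0.55},{"offset":[0,0,-0.06],"turn":[0,0,0],"grip":0.55},{"offset":[0,0,-0.1],"turn":[0,0,0],"grip":0.55},{"offset":[0,0,-0.1],"turn":[0,0,0],"grip":0}]'
python3 - <<'E'
from h import *
go(.675,.009,.11,58)
E
```

```text
clock: 4.92
eef_pos: [0.6047, -0.218, 0.0114]
eef_rot: [0.0, 0.988, -0.154, 0.001]
ft_force: [-0.7, -0.6, -0.2]
width: 0.0121
clock: 5.58
eef_pos: [0.609, -0.2196, 0.12]
eef_rot: [0.001, 0.988, -0.154, 0.008]
ft_force: [2.0, 0.2, 1.9]
width: 0.0302
off [-0.0068, -0.2379, 0.0097] turn [0.011, -0.013, -1.321] rows>= 10.6 w 0.0302 t 5.6
```

```bash
python3 -m pendant '[{"offset":[-0.007,-0.238,-0.04],"turn":[0.01,-0.01,-1.321],"grip":0},{"offset":[-0.007,-0.238,-0.04],"turn":[0.01,-0.01,-1.321],"grip":0},{"offset":[-0.007,-0.238,-0.04],"turn":[0.01,-0.01,-1.321],"grip":-1},{"offset":[-0.007,-0.238,-0.04],"turn":[0.01,-0.01,-1.321],"grip":-1},{"offset":[-0.007,-0.238,-0.04],"turn":[0.01,-0.01,-1.321],"grip":-1},{"offset":[-0.007,-0.238,-0.04],"turn":[0.01,-0.01,-1.321],"grip":-1},{"offset":[-0.007,-0.238,-0.04],"turn":[0.01,-0.01,-1.321],"grip":-1},{"offset":[-0.007,-0.238,-0.04],"turn":[0.01,-0.01,-1.321],"grip":-1},{"offset":[-0.007,-0.238,-0.04],"turn":[0.01,-0.01,-1.321],"grip":-1},{"offset":[-0.007,-0.238,-0.04],"turn":[0.01,-0.01,-1.321],"grip":-1},{"offset":[-0.007,-0.238,-0.04],"turn":[0.01,-0.01,-1.321],"grip":-1},{"offset":[-0.007,-0.238,-0.04],"turn":[0.01,-0.01,-1.321],"grip":-1}]'
python3 - <<'E'
from h import *
c=cam("wrist");save(c,"w3.png")
u=np.linalg.inv(c["M"])@[.6752,.0093,.012,1];u=c["fx"]*u[:2]/u[2]+[c["cx"],c["cy"]];print(u)
k=maskat(c,"pale",tuple(u.astype(int)),70);r=rect(onz(c,k,.012));print(r)
go(r[0][0]/1000,r[0][1]/1000,.005,r[1]+90)
E
```

```text
clock: 6.58
eef_pos: [0.6696, 0.0113, 0.1503]
eef_rot: [-0.005, 0.874, 0.485, -0.004]
ft_force: [0.5, 0.2, -0.8]
width: 0.0854
[323.72461586 231.30544645]
(array([673.9,   8.6]), -31.6, 70.6, 12.9)
off [0.0004, 0.0069, 0.1452] turn [-0.013, 0.001, -0.009] rows>= 3.5 w 0.0854 t 6.6
```

View pics/w3.png

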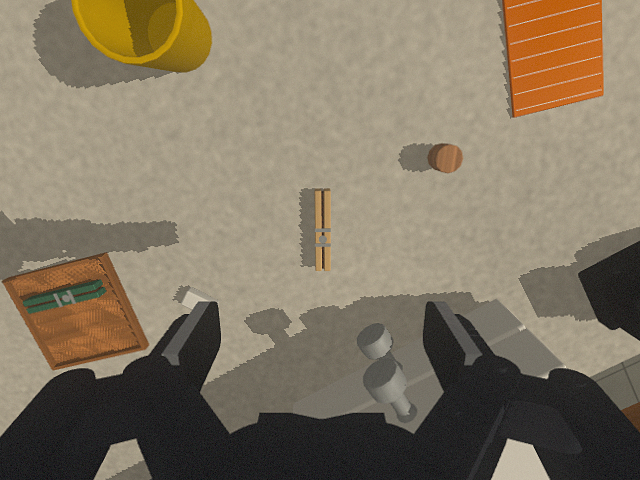

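Pale peg at (322,230) matches the top estimate. The green peg lies flat in its tray slot. There are knobs at (374,340) and (385,380), so I'll check clearance before descending.

```bash
python3 - <<'E'
from h import *
w=cam("wrist");t=cam("top");s=cam("side")
def tri(a,ua,b,ub):
    o1,d1=ray(a,ua);o2,d2=ray(b,ub);d1=d1[0];d2=d2[0]
    st=np.linalg.lstsq(np.c_[d1,-d2],o2-o1,rcond=None)[0];p,q=o1+st[0]*d1,o2+st[1]*d2
    print(((p+q)/2).round(3),"gap",np.linalg.norm(p-q).round(3))
a=cv2.imread("pics/top0.png")[80:180,270:370];b=cv2.imread("pics/side0.png")[150:250,170:270]
cv2.imwrite("pics/knob.png",np.hstack([cv2.resize(i,(400,400),interpolation=2) for i in(a,b)]))
tri(w,(374,338),t,(321,122));tri(w,(403,412),t,(321,122));tri(w,(374,338),s,(222,184));tri(w,(385,380),s,(217,200))
E
```

```text
[0.767 0.001 0.043] gap 0.002
[0.735 0.008 0.154] gap 0.014
[0.741 0.016 0.097] gap 0.02
[ 0.819 -0.019  0.018] gap 0.012
```

View pics/knob.png

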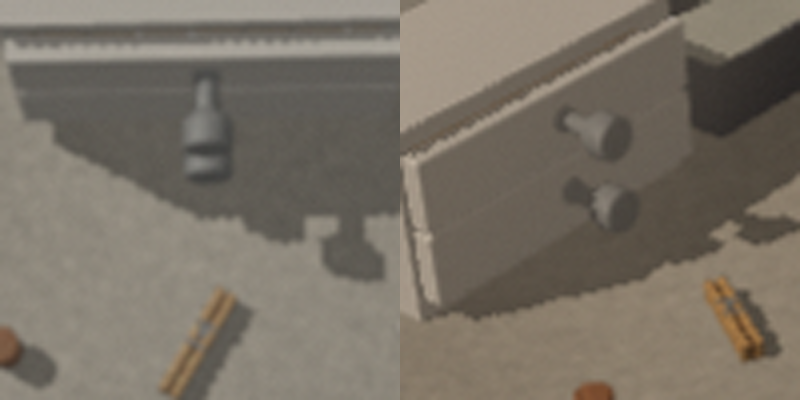

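Lower knob face is at x≈0.767 and the upper one is flush with it. The gripper body reaches x≈0.73, so it clears.

```bash
python3 -m pendant '[{"offset":[0,0.006,0.04],"turn":[-0.013,0,-0.009],"grip":-0.2},{"offset":[0,0.006,0.08],"turn":[-0.013,0,-0.009],"grip":-0.2},{"offset":[0,0.006,0.11],"turn":[-0.013,0,-0.009],"grip":-0.2},{"offset":[0,0.006,0.13],"turn":[-0.013,0,-0.009],"grip":-0.2},{"offset":[0,0.006,0.144],"turn":[-0.013,0,-0.009],"grip":-0.2},{"offset":[0,0.006,0.144],"turn":[-0.013,0,-0.009],"grip":-0.2},{"offset":[0,0.006,0.144],"turn":[-0.013,0,-0.009],"grip":0.3},{"offset":[0,0.006,0.144],"turn":[-0.013,0,-0.009],"grip":1},{"offset":[0,0.006,0.144],"turn":[-0.013,0,-0.009],"grip":1},{"offset":[0,0.006,0.144],"turn":[-0.013,0,-0.009],"grip":1},{"offset":[0,0.006,0.144],"turn":[-0.013,0,-0.009],"grip":1},{"offset":[0,0.006,0.144],"turn":[-0.013,0,-0.009],"grip":1}]' 30
python3 -m pendant '[{"offset":[0,0,-0.02],"turn":[0,0,0],"grip":1},{"offset":[0,0,-0.05],"turn":[0,0,0],"grip":1},{"offset":[0,0,-0.08],"turn":[0,0,0],"grip":1},{"offset":[0,0,-0.1],"turn":[0,0,0],"grip":1},{"offset":[0,0,-0.1],"turn":[0,0,0],"grip":1},{"offset":[0,0,-0.1],"turn":[0,0,0],"grip":1}]'
python3 - <<'E'
from h import *
a=np.radians(-17.8);ex=np.array([np.cos(a),np.sin(a)])
p=np.array([.6239,-.2250])+.021*ex;print(p);go(p[0],p[1],.105,-17.8)
E
```

```text
clock: 7.78
eef_pos: [0.6744, 0.0087, 0.0085]
eef_rot: [0.001, 0.873, 0.489, 0.001]
ft_force: [-0.1, 0.3, 6.2]
width: 0.0116
clock: 8.28
eef_pos: [0.6741, 0.0089, 0.1083]
eef_rot: [0.001, 0.872, 0.489, 0.001]
ft_force: [-0.9, -0.4, -0.1]
width: 0.0118
[ 0.64389472 -0.2314196 ]
off [-0.2207, 0.0998, 0.0035] turn [0.002, -0.003, 1.332] rows>= 10.7 w 0.0118 t 8.3
```

```bash
python3 -m pendant '[{"offset":[-0.221,0.1,0],"turn":[0,0,1.332],"grip":1},{"offset":[-0.221,0.1,0],"turn":[0,0,1.332],"grip":1},{"offset":[-0.221,0.1,0],"turn":[0,0,1.332],"grip":1},{"offset":[-0.221,0.1,0],"turn":[0,0,1.332],"grip":1},{"offset":[-0.221,0.1,0],"turn":[0,0,1.332],"grip":1},{"offset":[-0.221,0.1,0],"turn":[0,0,1.332],"grip":1},{"offset":[-0.221,0.1,0],"turn":[0,0,1.332],"grip":1},{"offset":[-0.221,0.1,0],"turn":[0,0,1.332],"grip":1},{"offset":[-0.221,0.1,0],"turn":[0,0,1.332],"grip":1},{"offset":[-0.221,0.1,0],"turn":[0,0,1.332],"grip":1},{"offset":[-0.221,0.1,0],"turn":[0,0,1.332],"grip":1},{"offset":[-0.221,0.1,0],"turn":[0,0,1.332],"grip":1}]'
python3 - <<'E'
from h import *
go(.6439,-.2314,.0125,-17.8)
E
```

```text
clock: 9.28
eef_pos: [0.6413, -0.2315, 0.1041]
eef_rot: [0.0, 0.988, -0.156, -0.002]
ft_force: [0.7, 0.5, -0.2]
width: 0.0117
off [0.0029, -0.001, 0.0916] turn [0.001, 0.005, -0.002] rows>= 2.2 w 0.0117 t 9.3
```

```bash
python3 -m pendant '[{"offset":[0.002,-0.001,0.03],"turn":[0,0.003,0],"grip":1},{"offset":[0.002,-0.001,0.06],"turn":[0,0.003,0],"grip":1},{"offset":[0.002,-0.001,0.08],"turn":[0,0.003,0],"grip":1},{"offset":[0.002,-0.001,0.09],"turn":[0,0.003,0],"grip":1},{"offset":[0.002,-0.001,0.091],"turn":[0,0.003,0],"grip":1},{"offset":[0.002,-0.001,0.091],"turn":[0,0.003,0],"grip":1},{"offset":[0.002,-0.001,0.091],"turn":[0,0.003,0],"grip":0.55},{"offset":[0.002,-0.001,0.091],"turn":[0,0.003,0],"grip":0.55},{"offset":[0.002,-0.001,0.091],"turn":[0,0.003,0],"grip":0.55},{"offset":[0.002,-0.001,0.091],"turn":[0,0.003,0],"grip":0.55}]'
python3 -m pendant '[{"offset":[0,0,-0.02],"turn":[0,0,0],"grip":0.55},{"offset":[0,0,-0.06],"turn":[0,0,0],"grip":0.55},{"offset":[0,0,-0.1],"turn":[0,0,0],"grip":0},{"offset":[0,0,-0.14],"turn":[0,0,0],"grip":0},{"offset":[0,0,-0.14],"turn":[0,0,0],"grip":0}]'
python3 - <<'E'
from h import *
go(.369,-.327,.17,-45)
E
```

```text
clock: 10.12
eef_pos: [0.6456, -0.2319, 0.0169]
eef_rot: [0.001, 0.988, -0.155, 0.002]
ft_force: [-0.4, -0.6, 0.5]
width: 0.0193
clock: 10.53
eef_pos: [0.6495, -0.2331, 0.1673]
eef_rot: [0.003, 0.988, -0.155, 0.01]
ft_force: [1.4, 0.1, 1.2]
width: 0.0428
off [-0.2382, 0.1752, -0.0073] turn [-0.003, -0.021, 0.475] rows>= 7.1 w 0.0428 t 10.5
```

```bash
python3 -m pendant '[{"offset":[-0.238,0.175,0],"turn":[0,-0.02,0.4],"grip":-1},{"offset":[-0.238,0.175,0],"turn":[0,-0.02,0.4],"grip":-1},{"offset":[-0.238,0.175,0],"turn":[0,-0.02,0.4],"grip":-1},{"offset":[-0.238,0.175,0],"turn":[0,-0.02,0.4],"grip":-1},{"offset":[-0.238,0.175,0],"turn":[0,-0.02,0.4],"grip":-1},{"offset":[-0.238,0.175,0],"turn":[0,-0.02,0.4],"grip":-1},{"offset":[-0.238,0.175,0],"turn":[0,-0.02,0.4],"grip":-1},{"offset":[-0.238,0.175,0],"turn":[0,-0.02,0.4],"grip":-1},{"offset":[-0.238,0.175,0],"turn":[0,-0.02,0.4],"grip":-1},{"offset":[-0.238,0.175,0],"turn":[0,-0.02,0.4],"grip":-1},{"offset":[-0.238,0.175,0],"turn":[0,-0.02,0.4],"grip":-1}]'
python3 - <<'E'
from h import *
c=cam("wrist");save(c,"w4.png");t=cam("top");save(t,"top4.png")
def px(P): u=np.linalg.inv(c["M"])@[*P,1];return c["fx"]*u[:2]/u[2]+[c["cx"],c["cy"]]
print(px([.369,-.327,.055]),px([.4907,-.4254,.014]))
E
```

```text
clock: 11.45
eef_pos: [0.3658, -0.3252, 0.1557]
eef_rot: [-0.001, 0.938, -0.348, -0.008]
ft_force: [0.1, -0.1, -0.1]
width: 0.0853
[327.35046937 235.65908106] [518.01517342 215.52421098]
```

View pics/w4.png

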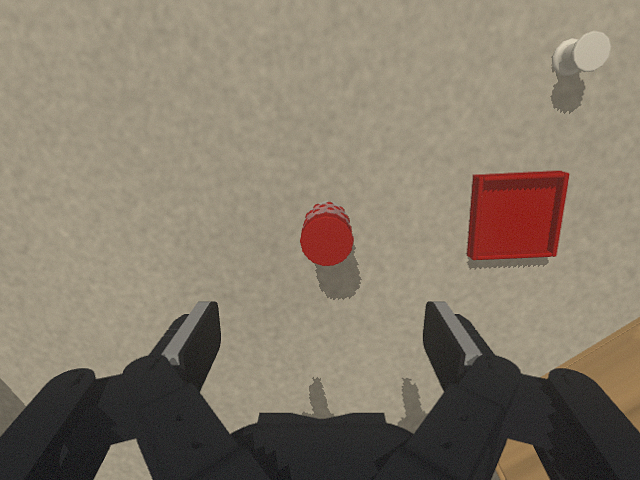

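Red lid centre ≈ (327,240), radius 26; red tray corners (474,175), (569,172), (558,256), (468,259).

```bash
python3 - <<'E'
from h import *
c=cam("wrist");t=cam("top")
P=onz(c,[[301,240],[353,240],[327,266],[327,214],[327,240]],.055);print(P.round(4).tolist(),np.linalg.norm(P[0]-P[1]),np.linalg.norm(P[2]-P[3]))
Q=onz(c,[[474,175],[569,172],[558,256],[468,259]],.014);print(Q.mean(0),rect(Q))
go(P[4,0],P[4,1],.015,-40.5)
for n,col,w in(("pale","pale",40),("green","green",40)):
    k=maskat(t,col,(421,186),40);print(n,rect(onz(t,k,.015)))
b=cv2.imread("pics/top4.png")[140:230,375:465];cv2.imwrite("pics/tray4.png",cv2.resize(b,(450,450),interpolation=2))
E
```

```text
[[0.3525, -0.3166, 0.055], [0.381, -0.3409, 0.055], [0.3536, -0.3442, 0.055], [0.3793, -0.3141, 0.055], [0.3668, -0.3288, 0.055]] 0.0374990731429467 0.039590705390068176
[ 0.48986755 -0.42546004  0.014     ] (array([ 490.2, -425.6]), -38.3, 77.9, 71.6)
off [0.0059, 0.0018, 0.14] turn [0.004, 0.017, -0.002] rows>= 3.4 w 0.0855 t 11.7
pale (array([ 624.1, -225.1]), 72.5, 97.3, 94.9)
green (array([ 598.2, -232.1]), 76.1, 36.6, 10.1)
```

View pics/tray4.png

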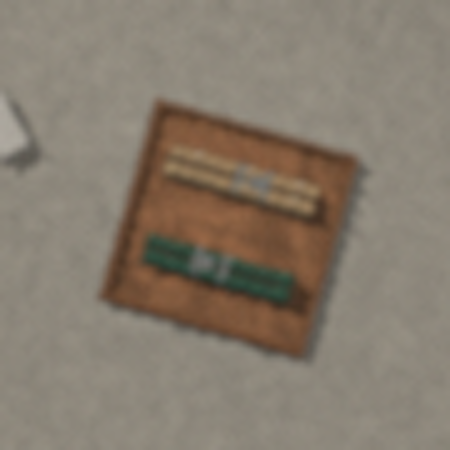

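Both pegs lie side by side inside the tray. Now the red jar.

```bash
python3 -m pendant '[{"offset":[0.005,0.002,0.03],"turn":[0,0.012,0],"grip":-1},{"offset":[0.005,0.002,0.06],"turn":[0,0.012,0],"grip":-1},{"offset":[0.005,0.002,0.09],"turn":[0,0.012,0],"grip":-1},{"offset":[0.005,0.002,0.12],"turn":[0,0.012,0],"grip":-1},{"offset":[0.005,0.002,0.14],"turn":[0,0.012,0],"grip":-1},{"offset":[0.005,0.002,0.14],"turn":[0,0.012,0],"grip":-1},{"offset":[0.005,0.002,0.14],"turn":[0,0.012,0],"grip":-0.2},{"offset":[0.005,0.002,0.14],"turn":[0,0.012,0],"grip":0},{"offset":[0.005,0.002,0.14],"turn":[0,0.012,0],"grip":0.5},{"offset":[0.005,0.002,0.14],"turn":[0,0.012,0],"grip":0.5},{"offset":[0.005,0.002,0.14],"turn":[0,0.012,0],"grip":0.5},{"offset":[0.005,0.002,0.14],"turn":[0,0.012,0],"grip":0.5}]' 35
python3 - <<'E'
from h import *
c=cam("wrist");save(c,"w5.png")
go(.490,-.4255,.1,-40.5)
E
```

```text
clock: 12.65
eef_pos: [0.366, -0.3298, 0.0169]
eef_rot: [0.002, 0.937, -0.348, -0.001]
ft_force: [-0.1, 1.4, 6.0]
width: 0.0377
off [0.1564, -0.0081, -0.0833] turn [0.004, 0.001, -0.004] rows>= 4.3 w 0.0382 t 12.7
```

View pics/w5.png

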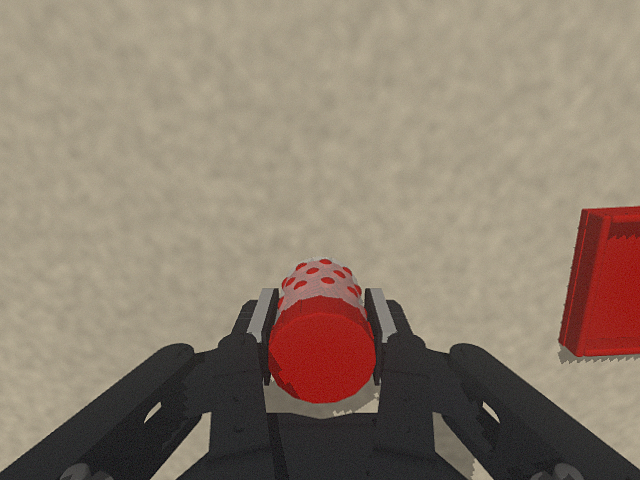

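Jar firmly between the pads (322,350), opening 38 mm as expected. Lift and carry it.

```bash
python3 -m pendant '[{"offset":[0,0,-0.015],"turn":[0,0,0],"grip":0.5},{"offset":[0,0,-0.04],"turn":[0,0,0],"grip":0.5},{"offset":[0,0,-0.065],"turn":[0,0,0],"grip":0.5},{"offset":[0.02,-0.002,-0.08],"turn":[0,0,0],"grip":0.5},{"offset":[0.045,-0.004,-0.08],"turn":[0,0,0],"grip":0.5},{"offset":[0.075,-0.005,-0.08],"turn":[0,0,0],"grip":0.5},{"offset":[0.105,-0.006,-0.08],"turn":[0,0,0],"grip":0.5},{"offset":[0.13,-0.007,-0.08],"turn":[0,0,0],"grip":0.5},{"offset":[0.148,-0.008,-0.08],"turn":[0,0,0],"grip":0.5},{"offset":[0.155,-0.008,-0.08],"turn":[0,0,0],"grip":0.5},{"offset":[0.156,-0.008,-0.08],"turn":[0,0,0],"grip":0.5},{"offset":[0.156,-0.008,-0.08],"turn":[0,0,0],"grip":0.5}]' 40
python3 - <<'E'
from h import *
c=cam("wrist");save(c,"w6.png")
go(.490,-.4255,.022,-38)
E
```

```text
clock: 13.7
eef_pos: [0.488, -0.4241, 0.0939]
eef_rot: [0.001, 0.937, -0.348, -0.004]
ft_force: [0.1, -0.0, -1.2]
width: 0.0375
off [0.0034, -0.0006, 0.0721] turn [0.004, 0.007, -0.048] rows>= 1.7 w 0.0378 t 13.8
```

View pics/w6.png

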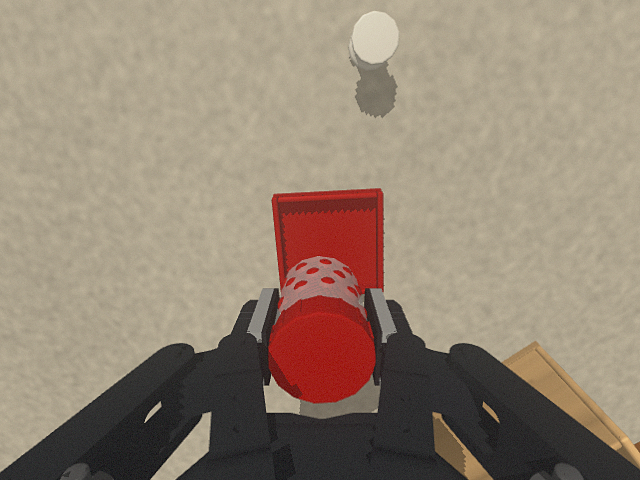

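Jar held steady and directly over the tray. Lower and release.

```bash
python3 -m pendant '[{"offset":[0.003,0,0.02],"turn":[0,0.005,0],"grip":0.5},{"offset":[0.003,0,0.04],"turn":[0,0.005,0],"grip":0.5},{"offset":[0.003,0,0.055],"turn":[0,0.005,0],"grip":0.5},{"offset":[0.003,0,0.065],"turn":[0,0.005,0],"grip":0.5},{"offset":[0.003,0,0.071],"turn":[0,0.005,0],"grip":0.5},{"offset":[0.003,0,0.072],"turn":[0,0.005,0],"grip":0.5},{"offset":[0.003,0,0.072],"turn":[0,0.005,0],"grip":0.5},{"offset":[0.003,0,0.072],"turn":[0,0.005,0],"grip":0.5}]'
python3 -m pendant '[{"offset":[0,0,0],"turn":[0,0,0],"grip":0},{"offset":[0,0,0],"turn":[0,0,0],"grip":-0.15},{"offset":[0,0,0],"turn":[0,0,0],"grip":-0.4},{"offset":[0,0,0],"turn":[0,0,0],"grip":-0.4},{"offset":[0,0,0],"turn":[0,0,0],"grip":-0.4},{"offset":[0,0,-0.02],"turn":[0,0,0],"grip":-0.4},{"offset":[0,0,-0.05],"turn":[0,0,0],"grip":-0.4},{"offset":[0,0,-0.09],"turn":[0,0,0],"grip":-0.4},{"offset":[0,0,-0.13],"turn":[0,0,0],"grip":-0.4},{"offset":[0,0,-0.13],"turn":[0,0,0],"grip":-0.4}]'
python3 - <<'E'
from h import *
c=cam("wrist");save(c,"w7.png")
go(.44,.165,.16,22)
E
```

```text
clock: 14.42
eef_pos: [0.491, -0.427, 0.0236]
eef_rot: [0.002, 0.937, -0.348, 0.0]
ft_force: [-0.2, -0.2, -1.4]
width: 0.038
clock: 15.25
eef_pos: [0.4947, -0.4294, 0.1627]
eef_rot: [0.005, 0.937, -0.348, 0.007]
ft_force: [0.6, -1.2, 1.9]
width: 0.0596
off [-0.428, -0.4147, -0.0083] turn [0.011, -0.009, -1.095] rows>= 14.3 w 0.0598 t 15.3
```

View pics/w7.png

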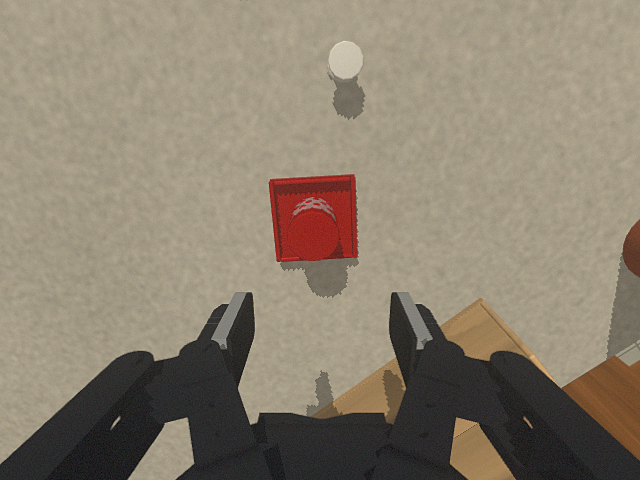

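Red jar stands upright in the red tray (313,232). Now to the blue jar.

```bash
python3 -m pendant '[{"offset":[-0.428,-0.415,-0.01],"turn":[0.011,-0.009,-1.095],"grip":-1},{"offset":[-0.428,-0.415,-0.01],"turn":[0.011,-0.009,-1.095],"grip":-1},{"offset":[-0.428,-0.415,-0.01],"turn":[0.011,-0.009,-1.095],"grip":-1},{"offset":[-0.428,-0.415,-0.01],"turn":[0.011,-0.009,-1.095],"grip":-1},{"offset":[-0.428,-0.415,-0.01],"turn":[0.011,-0.009,-1.095],"grip":-1},{"offset":[-0.428,-0.415,-0.01],"turn":[0.011,-0.009,-1.095],"grip":-1},{"offset":[-0.428,-0.415,-0.01],"turn":[0.011,-0.009,-1.095],"grip":-1},{"offset":[-0.428,-0.415,-0.01],"turn":[0.011,-0.009,-1.095],"grip":-1},{"offset":[-0.428,-0.415,-0.01],"turn":[0.011,-0.009,-1.095],"grip":-1},{"offset":[-0.428,-0.415,-0.01],"turn":[0.011,-0.009,-1.095],"grip":-1},{"offset":[-0.428,-0.415,-0.01],"turn":[0.011,-0.009,-1.095],"grip":-1},{"offset":[-0.428,-0.415,-0.01],"turn":[0.011,-0.009,-1.095],"grip":-1}]'
python3 - <<'E'
from h import *
go(.44,.165,.16,22)
E
```

```text
clock: 16.3
eef_pos: [0.4448, 0.0736, 0.1586]
eef_rot: [-0.005, 0.982, 0.191, -0.004]
ft_force: [1.5, -0.7, -0.3]
width: 0.0849
off [0.0297, -0.0865, -0.0006] turn [-0.011, 0.006, -0.0] rows>= 2.2 w 0.0849 t 16.3
```

```bash
python3 -m pendant '[{"offset":[0.03,-0.086,0],"turn":[-0.011,0.006,0],"grip":-1},{"offset":[0.03,-0.086,0],"turn":[-0.011,0.006,0],"grip":-1},{"offset":[0.03,-0.086,0],"turn":[-0.011,0.006,0],"grip":-1},{"offset":[0.03,-0.086,0],"turn":[-0.011,0.006,0],"grip":-1},{"offset":[0.03,-0.086,0],"turn":[-0.011,0.006,0],"grip":-1}]'
python3 - <<'E'
from h import *
c=cam("wrist")
k=maskat(c,"blue",(322,240),100)
x,y,w,h=cv2.boundingRect(k.astype(np.int32));print(x,y,w,h)
# lid disc: bottom of the blob, width w
uv=[x+w/2,y+h-w/2];P=onz(c,[uv,[x,uv[1]],[x+w,uv[1]]],.055);print(uv,P.round(4).tolist(),np.linalg.norm(P[1]-P[2]))
u=lambda p:(lambda v:c["fx"]*v[:2]/v[2]+[c["cx"],c["cy"]])(np.linalg.inv(c["M"])@[*p,1])
b=u([.5067,.4398,.014]);print(b)
cv2.imwrite("pics/w8.png",cv2.cvtColor(c["image"],cv2.COLOR_RGB2BGR))
go(P[0,0],P[0,1],.015,22)
E
```

```text
clock: 16.72
eef_pos: [0.4409, 0.1627, 0.1592]
eef_rot: [0.0, 0.981, 0.192, -0.001]
ft_force: [-0.4, -0.2, -0.3]
width: 0.0851
318 196 53 61
[344.5, 230.5] [[0.4552, 0.1721, 0.055], [0.4374, 0.1648, 0.055], [0.4731, 0.1793, 0.055]] 0.03853356258753535
[ 580.2220972  -131.46728379]
off [0.0171, -0.0042, 0.1443] turn [0.001, 0.001, -0.0] rows>= 3.5 w 0.0858 t 16.8
```

Blue lid measures 38.5 mm across, within 3 mm of the top estimate. Grasp and lift.

```bash
python3 -m pendant '[{"offset":[0.017,-0.004,0],"turn":[0,0,0],"grip":-1},{"offset":[0.017,-0.004,0.03],"turn":[0,0,0],"grip":-1},{"offset":[0.017,-0.004,0.06],"turn":[0,0,0],"grip":-1},{"offset":[0.017,-0.004,0.09],"turn":[0,0,0],"grip":-1},{"offset":[0.017,-0.004,0.12],"turn":[0,0,0],"grip":-1},{"offset":[0.017,-0.004,0.143],"turn":[0,0,0],"grip":-1},{"offset":[0.017,-0.004,0.143],"turn":[0,0,0],"grip":-0.5},{"offset":[0.017,-0.004,0.143],"turn":[0,0,0],"grip":0},{"offset":[0.017,-0.004,0.143],"turn":[0,0,0],"grip":0.5},{"offset":[0.017,-0.004,0.143],"turn":[0,0,0],"grip":0.5},{"offset":[0.017,-0.004,0.143],"turn":[0,0,0],"grip":0.5},{"offset":[0.017,-0.004,0.143],"turn":[0,0,0],"grip":0.5}]' 40
python3 -m pendant '[{"offset":[0,0,0],"turn":[0,0,0],"grip":0.5},{"offset":[0,0,-0.015],"turn":[0,0,0],"grip":0.5},{"offset":[0,0,-0.04],"turn":[0,0,0],"grip":0.5},{"offset":[0,0,-0.065],"turn":[0,0,0],"grip":0.5},{"offset":[0,0,-0.08],"turn":[0,0,0],"grip":0.5},{"offset":[0,0,-0.08],"turn":[0,0,0],"grip":0.5}]'
python3 - <<'E'
from h import *
go(.5067,.4398,.1,39)
E
```

```text
clock: 17.77
eef_pos: [0.4575, 0.1729, 0.0188]
eef_rot: [0.0, 0.982, 0.191, 0.002]
ft_force: [-0.3, -1.3, 7.1]
width: 0.038
clock: 18.27
eef_pos: [0.4587, 0.1743, 0.1011]
eef_rot: [-0.001, 0.982, 0.191, 0.004]
ft_force: [0.3, -0.2, -1.0]
width: 0.0379
off [0.144, -0.2281, 0.0024] turn [0.001, -0.009, -0.296] rows>= 6.5 w 0.0379 t 18.3
```

```bash
python3 -m pendant '[{"offset":[0.01,-0.015,0],"turn":[0,0,-0.02],"grip":0.5},{"offset":[0.025,-0.04,0],"turn":[0,0,-0.05],"grip":0.5},{"offset":[0.04,-0.067,0],"turn":[0,0,-0.09],"grip":0.5},{"offset":[0.06,-0.096,0],"turn":[0,0,-0.13],"grip":0.5},{"offset":[0.08,-0.125,0],"turn":[0,0,-0.17],"grip":0.5},{"offset":[0.1,-0.155,0],"turn":[0,0,-0.21],"grip":0.5},{"offset":[0.12,-0.185,0],"turn":[0,0,-0.25],"grip":0.5},{"offset":[0.135,-0.21,0],"turn":[0,0,-0.28],"grip":0.5},{"offset":[0.143,-0.224,0],"turn":[0,0,-0.29],"grip":0.5},{"offset":[0.144,-0.228,0],"turn":[0,0,-0.29],"grip":0.5},{"offset":[0.144,-0.228,0],"turn":[0,0,-0.29],"grip":0.5},{"offset":[0.144,-0.228,0],"turn":[0,0,-0.29],"grip":0.5}]'
python3 - <<'E'
from h import *
c=cam("wrist");save(c,"w9.png")
go(.5067,.4398,.0235,39)
E
```

```text
clock: 19.27
eef_pos: [0.5032, 0.4374, 0.0959]
eef_rot: [0.001, 0.944, 0.331, -0.001]
ft_force: [-0.9, -0.8, -0.7]
width: 0.0375
off [0.0045, -0.0003, 0.0727] turn [0.001, 0.002, -0.007] rows>= 1.7 w 0.0378 t 19.3
```

View pics/w9.png

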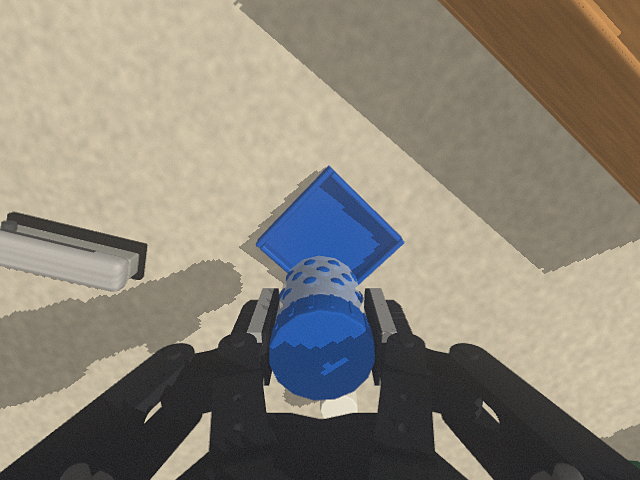

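Blue tray corners show at (258,243), (330,166) and (404,241); the jar is held upright.

```bash
python3 - <<'E'
from h import *
c=cam("wrist")
P=onz(c,[[258,243],[404,241],[330,166]],.014);print(P.round(4).tolist(),(P[0]+P[1])/2,np.linalg.norm(P[0]-P[1]),np.linalg.norm(P[0]-P[2]))
m=(P[0]+P[1])/2;go(m[0],m[1],.0235,39)
E
```

```text
[[0.4693, 0.4112, 0.014], [0.5448, 0.4732, 0.014], [0.4749, 0.4809, 0.014]] [0.50700285 0.44223812 0.014     ] 0.09770585480559833 0.06988873390867828
off [0.0061, -0.0023, 0.0731] turn [0.001, 0.001, -0.008] rows>= 1.8 w 0.0378 t 19.4
```

```bash
python3 -m pendant '[{"offset":[0.005,-0.002,0.02],"turn":[0,0,0],"grip":0.5},{"offset":[0.005,-0.002,0.04],"turn":[0,0,0],"grip":0.5},{"offset":[0.005,-0.002,0.055],"turn":[0,0,0],"grip":0.5},{"offset":[0.005,-0.002,0.065],"turn":[0,0,0],"grip":0.5},{"offset":[0.005,-0.002,0.072],"turn":[0,0,0],"grip":0.5},{"offset":[0.005,-0.002,0.073],"turn":[0,0,0],"grip":0.5},{"offset":[0.005,-0.002,0.073],"turn":[0,0,0],"grip":0.5},{"offset":[0.005,-0.002,0.073],"turn":[0,0,0],"grip":0.5}]'
python3 -m pendant '[{"offset":[0,0,0],"turn":[0,0,0],"grip":0},{"offset":[0,0,0],"turn":[0,0,0],"grip":-0.15},{"offset":[0,0,0],"turn":[0,0,0],"grip":-0.4},{"offset":[0,0,0],"turn":[0,0,0],"grip":-0.4},{"offset":[0,0,0],"turn":[0,0,0],"grip":-0.4},{"offset":[0,0,-0.02],"turn":[0,0,0],"grip":-0.4},{"offset":[0,0,-0.05],"turn":[0,0,0],"grip":-0.4},{"offset":[0,0,-0.09],"turn":[0,0,0],"grip":-0.4},{"offset":[0,0,-0.13],"turn":[0,0,0],"grip":-0.4},{"offset":[0,0,-0.13],"turn":[0,0,0],"grip":-0.4}]'
python3 - <<'E'
from h import *
c=cam("top")
# stapler chrome-arm quad from the first crop: corners (175,150),(240,115),(340,335),(275,360) at /6+(140,260)
uv=np.array([[175,150],[245,117],[343,335],[275,362]])/6+[140,260]
P=onz(c,uv,.036);print(P.round(4).tolist(),rect(P));r=rect(P)
go(.377,.322,.16,r[1]+90)
E
```

```text
clock: 20.03
eef_pos: [0.5073, 0.4432, 0.025]
eef_rot: [-0.0, 0.944, 0.331, 0.001]
ft_force: [-1.0, 0.5, -0.3]
width: 0.0378
clock: 20.87
eef_pos: [0.5103, 0.4463, 0.1646]
eef_rot: [-0.003, 0.944, 0.331, 0.008]
ft_force: [1.0, 1.2, 2.0]
width: 0.0597
[[0.4069, 0.349, 0.036], [0.4185, 0.3231, 0.036], [0.3372, 0.2872, 0.036], [0.3279, 0.3123, 0.036]] (array([372.1, 317.9]), 24.1, 88.9, 28.4)
off [-0.1806, 0.0138, -0.0015] turn [0.008, -0.011, -1.317] rows>= 10.5 w 0.06 t 20.9
```

```bash
python3 -m pendant '[{"offset":[-0.181,0.014,0],"turn":[0.008,-0.011,-1.317],"grip":-1},{"offset":[-0.181,0.014,0],"turn":[0.008,-0.011,-1.317],"grip":-1},{"offset":[-0.181,0.014,0],"turn":[0.008,-0.011,-1.317],"grip":-1},{"offset":[-0.181,0.014,0],"turn":[0.008,-0.011,-1.317],"grip":-1},{"offset":[-0.181,0.014,0],"turn":[0.008,-0.011,-1.317],"grip":-1},{"offset":[-0.181,0.014,0],"turn":[0.008,-0.011,-1.317],"grip":-1},{"offset":[-0.181,0.014,0],"turn":[0.008,-0.011,-1.317],"grip":-1},{"offset":[-0.181,0.014,0],"turn":[0.008,-0.011,-1.317],"grip":-1},{"offset":[-0.181,0.014,0],"turn":[0.008,-0.011,-1.317],"grip":-1},{"offset":[-0.181,0.014,0],"turn":[0.008,-0.011,-1.317],"grip":-1},{"offset":[-0.181,0.014,0],"turn":[0.008,-0.011,-1.317],"grip":-1},{"offset":[-0.181,0.014,0],"turn":[0.008,-0.011,-1.317],"grip":-1}]'
python3 - <<'E'
from h import *
c=cam("wrist");save(c,"w10.png")
E
```

```text
clock: 21.92
eef_pos: [0.3734, 0.3187, 0.1531]
eef_rot: [-0.002, 0.544, 0.839, -0.006]
ft_force: [-0.3, 0.5, 0.1]
width: 0.0854
```

View pics/w10.png

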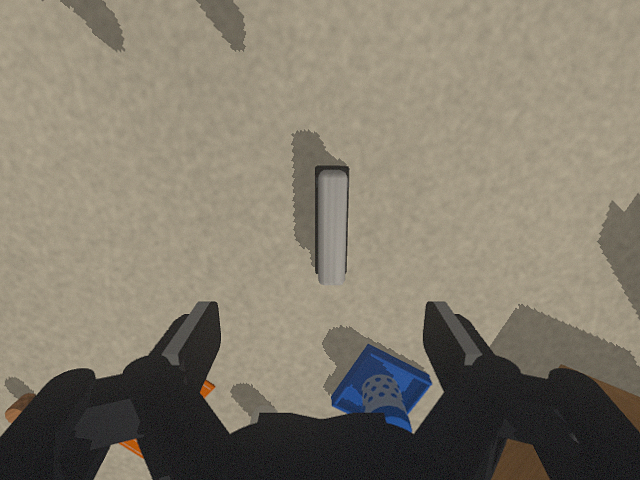

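Stapler nearly along the picture's vertical: chrome arm (320..348,170) to (319..346,284), base edge (316,166)–(315,274). The blue jar stands upright in the blue tray at (383,390).

```bash
python3 - <<'E'
from h import *
c=cam("wrist")
P=onz(c,[[320,170],[348,170],[345.5,284],[319,284]],.036)
print(P.mean(0),rect(P));d=(P[0]+P[1]-P[2]-P[3])/2;print(np.degrees(np.arctan2(d[1],d[0])),np.linalg.norm(d))
Q=onz(c,[[316,166],[349,166],[347,273],[315.5,274]],.007);print(Q.mean(0),rect(Q));d=(Q[0]+Q[1]-Q[2]-Q[3])/2;print(np.degrees(np.arctan2(d[1],d[0])),np.linalg.norm(d))
m=(P.mean(0)+Q.mean(0))/2
go(m[0],m[1],.011,114)
t=cam("top");k=maskat(t,"orange",(222,189),45);print(rect(onz(t,k,.003)))
E
```

```text
[0.36837201 0.32482213 0.036     ] (array([368.5, 324.6]), 24.0, 90.5, 21.3)
-156.32933509704293 0.09048010104312705
[0.36998079 0.32524748 0.007     ] (array([370.3, 325.2]), 24.0, 94.2, 27.8)
-156.19205755645103 0.0936542545260711
off [0.0081, 0.0003, 0.1423] turn [-0.013, 0.004, -0.0] rows>= 3.4 w 0.0853 t 22.0
(array([626.5, 238. ]), -18.1, 125.4, 66.5)
```

```bash
python3 -m pendant '[{"offset":[0.008,0,0.03],"turn":[-0.013,0.004,0.003],"grip":-1},{"offset":[0.008,0,0.06],"turn":[-0.013,0.004,0.003],"grip":-0.5},{"offset":[0.008,0,0.09],"turn":[-0.013,0.004,0.003],"grip":-0.3},{"offset":[0.008,0,0.12],"turn":[-0.013,0.004,0.003],"grip":-0.3},{"offset":[0.008,0,0.138],"turn":[-0.013,0.004,0.003],"grip":-0.3},{"offset":[0.008,0,0.14],"turn":[-0.013,0.004,0.003],"grip":-0.3},{"offset":[0.008,0,0.14],"turn":[-0.013,0.004,0.003],"grip":0},{"offset":[0.008,0,0.14],"turn":[-0.013,0.004,0.003],"grip":0.3},{"offset":[0.008,0,0.14],"turn":[-0.013,0.004,0.003],"grip":0.8},{"offset":[0.008,0,0.14],"turn":[-0.013,0.004,0.003],"grip":0.8},{"offset":[0.008,0,0.14],"turn":[-0.013,0.004,0.003],"grip":0.8},{"offset":[0.008,0,0.14],"turn":[-0.013,0.004,0.003],"grip":0.8}]' 50
python3 -m pendant '[{"offset":[0,0,0],"turn":[0,0,0],"grip":0.8},{"offset":[0,0,-0.015],"turn":[0,0,0],"grip":0.8},{"offset":[0,0,-0.04],"turn":[0,0,0],"grip":0.8},{"offset":[0,0,-0.065],"turn":[0,0,0],"grip":0.8},{"offset":[0,0,-0.08],"turn":[0,0,0],"grip":0.8},{"offset":[0,0,-0.08],"turn":[0,0,0],"grip":0.8}]'
python3 - <<'E'
from h import *
go(.6265,.238,.1,71.9)
E
```

```text
clock: 23.07
eef_pos: [0.3706, 0.3263, 0.0156]
eef_rot: [0.001, 0.545, 0.838, 0.003]
ft_force: [0.0, -0.8, 6.2]
width: 0.0211
clock: 23.57
eef_pos: [0.3713, 0.327, 0.0975]
eef_rot: [0.001, 0.545, 0.838, 0.004]
ft_force: [0.6, 0.7, -1.1]
width: 0.0208
off [-0.1848, 0.1973, -0.0013] turn [0.007, -0.006, 0.733] rows>= 6.5 w 0.0208 t 23.6
```

```bash
python3 -m pendant '[{"offset":[-0.015,0.015,0],"turn":[0,0,0.06],"grip":0.8},{"offset":[-0.04,0.04,0],"turn":[0,0,0.15],"grip":0.8},{"offset":[-0.065,0.065,0],"turn":[0,0,0.25],"grip":0.8},{"offset":[-0.09,0.09,0],"turn":[0,0,0.35],"grip":0.8},{"offset":[-0.115,0.12,0],"turn":[0,0,0.45],"grip":0.8},{"offset":[-0.14,0.15,0],"turn":[0,0,0.55],"grip":0.8},{"offset":[-0.165,0.175,0],"turn":[0,0,0.65],"grip":0.8},{"offset":[-0.18,0.19,0],"turn":[0,0,0.72],"grip":0.8},{"offset":[-0.185,0.197,0],"turn":[0,0,0.733],"grip":0.8},{"offset":[-0.185,0.197,0],"turn":[0,0,0.733],"grip":0.8},{"offset":[-0.185,0.197,0],"turn":[0,0,0.733],"grip":0.8},{"offset":[-0.185,0.197,0],"turn":[0,0,0.733],"grip":0.8}]'
python3 - <<'E'
from h import *
c=cam("wrist");save(c,"w11.png")
im=cv2.imread("pics/side0.png");s=cam("side");s["image"]=cv2.cvtColor(im,cv2.COLOR_BGR2RGB)
k=maskat(s,"orange",(196,295),45);print("side mat",rect(onz(s,k,.003)))
go(.6265+.0015,.238-.0005,.0195,71.9)
E
```

```text
clock: 24.57
eef_pos: [0.6228, 0.236, 0.0928]
eef_rot: [-0.001, 0.809, 0.588, -0.001]
ft_force: [0.2, 0.8, -0.3]
width: 0.0208
side mat (array([624. , 240.7]), -18.0, 129.2, 69.7)
off [0.0025, 0.0045, 0.0742] turn [-0.0, -0.0, 0.002] rows>= 1.8 w 0.021 t 24.7
```

View pics/w11.png

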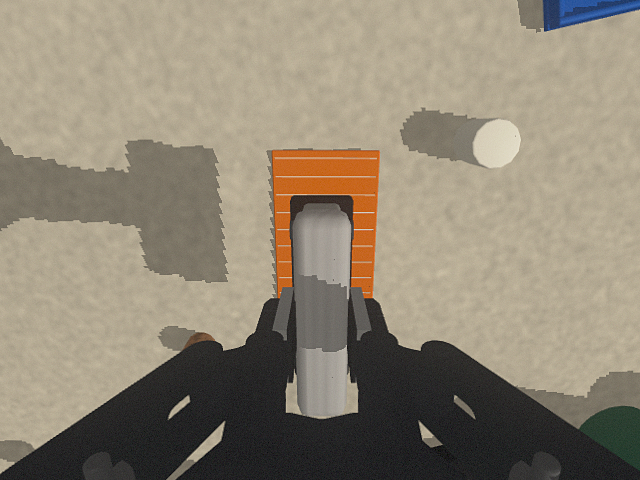

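Mat near corners (273,150) and (379,150) are seen below the stapler, whose base front edge runs (290,197)–(354,197). I can compare the two directly.

```bash
python3 - <<'E'
from h import *
c=cam("wrist");z=get_obs()["eef_pos"][2]
M=onz(c,[[272.5,150],[379.5,150],[276,290],[374,290]],.003);print(M.round(4).tolist(),np.linalg.norm(M[0]-M[1]),np.linalg.norm(M[2]-M[3]))
e=(M[2]+M[3]-M[0]-M[1])/2;a=np.degrees(np.arctan2(e[1],e[0]));print("mat dir",a)
ex=np.array([np.cos(np.radians(-18)),np.sin(np.radians(-18)),0])
mc=(M[0]+M[1])/2+.065*ex;print("mat centre",mc)
B=onz(c,[[290,197],[354,197]],z-.0156+.007);print(B.round(4).tolist(),np.linalg.norm(B[0]-B[1]))
d=B[1]-B[0];print("stapler yaw",np.degrees(np.arctan2(d[1],d[0]))-90+180)
sc=B.mean(0)+.0475*ex;print("stapler centre",sc,"tcp",get_obs()["eef_pos"])
T=onz(c,[[292,225],[352,225],[296,400],[349,400]],z-.0156+.036);f=(T[2]+T[3]-T[0]-T[1]);print("arm yaw",np.degrees(np.arctan2(f[1],f[0])))
p=get_obs()["eef_pos"]+(mc-sc);print((mc-sc).round(4));go(p[0],p[1],.0195,72)
E
```

```text
[[0.5546, 0.2252, 0.003], [0.5758, 0.2904, 0.003], [0.6482, 0.193, 0.003], [0.6703, 0.2607, 0.003]] 0.06856438186927033 0.0712000027077811
mat dir -18.22553180280245
mat centre [0.62699464 0.23775549 0.003     ]
[[0.5733, 0.2379, 0.0854], [0.5818, 0.2641, 0.0854]] 0.027519079786934422
stapler yaw 161.96814508096537
stapler centre [0.62273044 0.23631641 0.08540471] tcp [0.62321815 0.23648934 0.09400471]
arm yaw -17.845325393397932
[ 0.0043  0.0014 -0.0824]
off [0.0026, 0.0036, 0.0745] turn [0.0, -0.001, -0.0] rows>= 1.8 w 0.021 t 24.7
```

```bash
python3 -m pendant '[{"offset":[0.003,0.004,0.02],"turn":[0,0,0],"grip":0.8},{"offset":[0.003,0.004,0.04],"turn":[0,0,0],"grip":0.8},{"offset":[0.003,0.004,0.055],"turn":[0,0,0],"grip":0.8},{"offset":[0.003,0.004,0.06],"turn":[0,0,0],"grip":0.8},{"offset":[0.003,0.004,0.06],"turn":[0,0,0],"grip":0.8},{"offset":[0.003,0.004,0.06],"turn":[0,0,0],"grip":0.8},{"offset":[0.003,0.004,0.06],"turn":[0,0,0],"grip":0.8}]'
python3 - <<'E'
from h import *
go(.6275,.2379,.0195,72)
E
```

```text
clock: 25.3
eef_pos: [0.63, 0.2381, 0.0357]
eef_rot: [0.0, 0.809, 0.587, 0.002]
ft_force: [-0.5, 0.4, -1.6]
width: 0.0207
off [-0.001, -0.0023, 0.0162] turn [0.003, -0.003, -0.001] rows>= 0.4 w 0.0207 t 25.3
```

```bash
python3 -m pendant '[{"offset":[-0.001,-0.0025,0.006],"turn":[0.003,-0.002,0],"grip":0.8},{"offset":[-0.001,-0.0025,0.012],"turn":[0.003,-0.002,0],"grip":0.8},{"offset":[-0.001,-0.0025,0.016],"turn":[0.003,-0.002,0],"grip":0.8},{"offset":[-0.001,-0.0025,0.017],"turn":[0.003,-0.002,0],"grip":0.8},{"offset":[-0.001,-0.0025,0.017],"turn":[0.003,-0.002,0],"grip":0.8},{"offset":[-0.001,-0.0025,0.017],"turn":[0.003,-0.002,0],"grip":0.8}]'
python3 -m pendant '[{"offset":[0,0,0],"turn":[0,0,0],"grip":0.45},{"offset":[0,0,0],"turn":[0,0,0],"grip":0.3},{"offset":[0,0,0],"turn":[0,0,0],"grip":0},{"offset":[0,0,0],"turn":[0,0,0],"grip":0},{"offset":[0,0,0],"turn":[0,0,0],"grip":0},{"offset":[0,0,-0.02],"turn":[0,0,0],"grip":0},{"offset":[0,0,-0.06],"turn":[0,0,0],"grip":0},{"offset":[0,0,-0.1],"turn":[0,0,0],"grip":0},{"offset":[0,0,-0.12],"turn":[0,0,0],"grip":-0.5},{"offset":[0,0.03,-0.13],"turn":[0,0,0],"grip":-0.5},{"offset":[0,0.03,-0.13],"turn":[0,0,0],"grip":-1},{"offset":[0,0.03,-0.13],"turn":[0,0,0],"grip":-1}]'
python3 - <<'E'
from h import *
c=cam("wrist");save(c,"w12.png");k=maskat(c,"orange",(320,250),150)
M=onz(c,k,.003);print(rect(M)); print(cv2.boundingRect(k.astype(np.int32)))
E
```

```text
clock: 25.8
eef_pos: [0.6264, 0.2375, 0.0186]
eef_rot: [-0.001, 0.809, 0.587, -0.001]
ft_force: [-3.7, -1.5, 6.9]
width: 0.0209
clock: 26.8
eef_pos: [0.6567, 0.2276, 0.1474]
eef_rot: [-0.0, 0.81, 0.587, -0.0]
ft_force: [0.3, 0.7, 0.6]
width: 0.0846
(array([626.5, 236.8]), -18.2, 126.4, 69.3)
(276, 100, 91, 157)
```

View pics/w12.png

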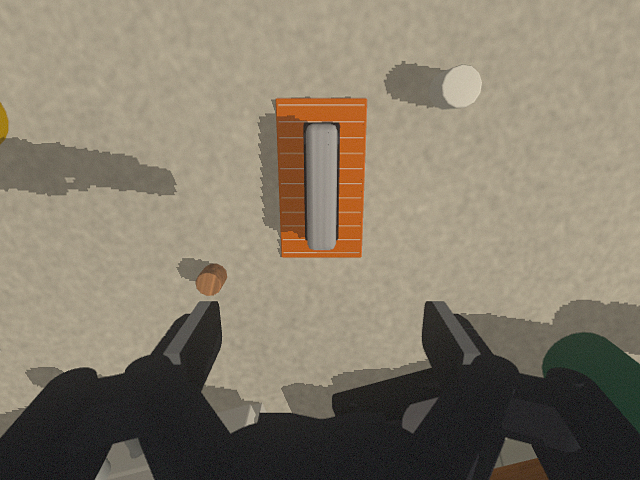

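Stapler stands on the mat (arm (306..338,122) to (307..336,250), mat corners (276,99), (367,99), (361,257), (282,257)). Numbers, plus the rest of the scene:

```bash
python3 - <<'E'
from h import *
c=cam("wrist")
M=onz(c,[[276,98.5],[367,98.5],[361,257.5],[281.5,257.5]],.003);print("mat",M.mean(0).round(4),rect(M))
A=onz(c,[[306,123],[338.5,123],[336.5,250],[307,250]],.039);print("arm",A.mean(0).round(4),rect(A))
B=onz(c,[[303.5,122],[340,122],[338.5,241],[305,241]],.010);print("base",B.mean(0).round(4),rect(B))
ex=np.array([np.cos(np.radians(-18.1)),np.sin(np.radians(-18.1))]);ey=np.array([-ex[1],ex[0]])
for X in(A,B):
    d=(X.mean(0)-M.mean(0))[:2];print("along,across mm",(d@ex*1000).round(1),(d@ey*1000).round(1))
t=cam("top");save(t,"topF.png")
for n,col,s,w,z in [("cup","yellow",(326,243),22,.075),("redtray+jar","red",(510,241),40,.014),("bluetray+jar","blue",(134,242),40,.014),("green","green",(415,194),20,.015)]:
    print(n,rect(onz(t,maskat(t,col,s,w),z)))
i0=cv2.imread("pics/top0.png").astype(int);i1=cv2.imread("pics/topF.png").astype(int)
print("cup diff",abs(i0-i1)[222:265,308:346].mean())
E
```

```text
mat [0.6246 0.237  0.003 ] (array([624.6, 237. ]), -18.3, 128.5, 68.7)
arm [0.6238 0.2378 0.039 ] (array([623.8, 237.7]), -18.3, 90.7, 22.1)
base [0.6245 0.2374 0.01  ] (array([624.5, 237.3]), -18.1, 94.0, 27.8)
along,across mm -1.1 0.5
along,across mm -0.2 0.3
cup (array([492.6,  -2.9]), -1.3, 54.1, 51.9)
redtray+jar (array([ 490.9, -425.2]), 52.5, 71.7, 70.6)Traceback (most recent call last):
  File "<stdin>", line 11, in <module>
  File "h.py", line 27, in maskat
    return max(cs,key=cv2.contourArea)[:,0].astype(float)
           ~~~^^^^^^^^^^^^^^^^^^^^^^^^
ValueError: max() iterable argument is empty
```

```bash
python3 - <<'E'
from h import *
i=cv2.imread("pics/topF.png");print(i[225:262:9,116:156:9].tolist())
s=cam("side");save(s,"sideF.png")
k=maskat(s,"blue",(155,375),60);print("side blue bbox",cv2.boundingRect(k.astype(np.int32)))
k=maskat(s,"red",(412,165),40);print("side red bbox",cv2.boundingRect(k.astype(np.int32)))
i0=cv2.imread("pics/side0.png").astype(int);i1=cv2.imread("pics/sideF.png").astype(int)
print("cup diff side",abs(i0-i1)[222:266,306:340].mean())
k=maskat(s,"yellow",(323,243),40);print("cup now",cv2.boundingRect(k.astype(np.int32)))
s["image"]=cv2.cvtColor(i0.astype(np.uint8),cv2.COLOR_BGR2RGB);k=maskat(s,"yellow",(323,243),40);print("cup was",cv2.boundingRect(k.astype(np.int32)))
E
```

```text
[[[147, 161, 168], [147, 160, 167], [146, 160, 167], [145, 159, 166], [146, 159, 166]], [[148, 161, 169], [148, 161, 167], [146, 160, 167], [145, 159, 165], [145, 158, 164]], [[147, 160, 168], [146, 160, 167], [147, 161, 168], [146, 160, 167], [145, 157, 165]], [[147, 161, 167], [147, 161, 168], [146, 160, 167], [147, 160, 167], [145, 158, 166]], [[148, 161, 168], [147, 159, 167], [147, 160, 167], [147, 161, 167], [145, 158, 165]]]
side blue bbox (121, 362, 67, 63)
side red bbox (394, 157, 36, 31)
cup diff side 11.935383244206774
cup now (309, 222, 29, 43)
cup was (309, 222, 29, 43)
```

The arm hides the blue tray in the top view. Move it aside and check that tray.

```bash
python3 -m pendant '[{"offset":[-0.06,-0.12,-0.06],"turn":[0,0,0],"grip":-1},{"offset":[-0.12,-0.25,-0.06],"turn":[0,0,0],"grip":-1},{"offset":[-0.25,-0.25,-0.06],"turn":[0,0,0],"grip":-1},{"offset":[-0.35,-0.25,-0.06],"turn":[0,0,0],"grip":-1},{"offset":[-0.35,-0.25,-0.06],"turn":[0,0,0],"grip":-1},{"offset":[-0.35,-0.25,-0.06],"turn":[0,0,0],"grip":-1},{"offset":[-0.35,-0.25,-0.06],"turn":[0,0,0],"grip":-1},{"offset":[-0.35,-0.25,-0.06],"turn":[0,0,0],"grip":-1},{"offset":[-0.35,-0.25,-0.06],"turn":[0,0,0],"grip":-1},{"offset":[-0.35,-0.25,-0.06],"turn":[0,0,0],"grip":-1},{"offset":[-0.35,-0.25,-0.06],"turn":[0,0,0],"grip":-1},{"offset":[-0.35,-0.25,-0.06],"turn":[0,0,0],"grip":-1}]'
python3 - <<'E'
from h import *
s=cam("side");t=cam("top");save(s,"sideG.png");save(t,"topG.png")
P=lambda c,p:(lambda v:(c["fx"]*v[:2]/v[2]+[c["cx"],c["cy"]]).round().astype(int))(np.linalg.inv(c["M"])@[*p,1])
for n,x,y in(("blue",.507,.4425),("red",.4905,-.4265)):
    for c,nm in((s,"side"),(t,"top")):
        print(n,nm,"base",P(c,[x,y,.004]),"lid top",P(c,[x,y,.059]),"lid mid",P(c,[x,y,.0525]))
        u=P(c,[x,y,.0525] if nm=="side" else [x,y,.059]);print(" rgb lid",c["image"][u[1],u[0]], "column:",[c["image"][v,u[0]].tolist() for v in range(u[1]-12,u[1]+40,4)] if nm=="side" else "")
for n,col,sd,w,z in [("bluetray+jar","blue",(134,242),40,.014),("redtray+jar","red",(510,241),40,.014),("cup","yellow",(326,243),22,.075),("green","green",(415,194),20,.015)]:
    print(n,rect(onz(t,maskat(t,col,sd,w),z)))
E
```

```text
clock: 28.0
eef_pos: [0.304, -0.029, 0.2075]
eef_rot: [-0.001, 0.811, 0.585, -0.002]
ft_force: [-0.3, 0.4, -0.1]
width: 0.0854
blue side base [155 393] lid top [150 370] lid mid [150 373]
 rgb lid [ 16  48 115] column: [[140, 127, 110], [17, 49, 115], [16, 48, 113], [16, 48, 115], [16, 49, 117], [12, 38, 94], [10, 32, 74], [76, 80, 92], [58, 72, 105], [30, 49, 91], [80, 84, 97], [14, 46, 114], [15, 47, 114]]
blue top base [134 242] lid top [123 241] lid mid [124 241]
 rgb lid [ 38  67 122] column: 
red side base [411 178] lid top [414 160] lid mid [414 162]
 rgb lid [127  15  11] column: [[24, 23, 25], [12, 12, 15], [46, 12, 13], [127, 15, 11], [14, 14, 15], [10, 13, 13], [12, 12, 13], [64, 46, 45], [107, 28, 25], [82, 11, 8], [144, 130, 112], [146, 133, 114], [151, 136, 116]]
red top base [508 240] lid top [518 239] lid mid [517 240]
 rgb lid [122  36  36] column: 
bluetray+jar (array([506.8, 442.2]), 84.6, 77.2, 68.2)
redtray+jar (array([ 490.9, -425.3]), 52.6, 71.9, 70.5)
cup (array([492.5,  -3.9]), -1.3, 54.1, 54.1)
green (array([ 597.6, -238.1]), 70.1, 24.1, 10.3)
```

Both jars' lids sit where an upright jar in its tray should show them, and the cup has not moved. Handing in.

```bash
python3 -c "
from rig import manip,get_obs;print(get_obs()['clock'],manip.sign_off())"
```

```text
the job is handed in; nothing more can be done
28.1 None
```

The job is done and handed in at 28.1 s on the robot's clock. I worked in the order asked: green peg, pale peg, red jar, blue jar, stapler.

- **Pegs:** both lie flat, side by side, inside the peg tray, seen in a top-view crop before the jars were moved.
- **Jars:** each is in the tray of its own colour. After release I saw both standing upright in wrist pictures. In the last top view each lid's colour is where an upright jar's lid should be.
- **Stapler:** it stands on the mat. It measured about 0 to 1 mm from the middle and within about 0.2° of the mat's long sides.
- **Cup:** its last measured position equals the first, at (0.4925, -0.0039) m.

**Checks that failed or disagreed:**
- Near the end the arm hid the blue tray from the top camera, so I moved the arm aside and checked again.
- The arm partly hid the red jar from the side camera at the end, so that jar's last check rests on the wrist and top pictures.
- The side camera put the middle of the mat about 3.5 mm from where the other cameras did. I used the wrist picture, with stapler and mat seen together.
- The green peg's colour mask was broken up in the top view, so for the pegs I trusted the picture over the mask numbers.

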